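Index the carving stand by four clicks and clamp it

TASK

Bring the next petal of the rosette round for carving: pushing a peg of the index dial with a fingertip, turn the dial clockwise as seen from above by exactly four clicks, without running on to a fifth, and let it rest in the fourth click. Then push the ball-ended clamp lever at the foot of the stand all the way over to its other stop. Take nothing between the fingers, keep the hand off the carving, and leave everything else on the bench where it lies.

Things in the scene. Friction and masses are not known exactly. Their poses are not given: they have to be found in the camera images.
- dial (a joint): Turn of the dial from where it was found (rad): 0 at the start, growing clockwise seen from above; no end stops. A sprung stop (click) every 0.2618 rad (15 degrees); it starts in one. Past half way (0.131 rad) it jumps into the next stop by itself, ahead of the finger; let go before, it springs back. Passing takes 4 N at 88 mm from the axis, 1 to 3 N more when fast. Released, it stays in its stop.
- dial_center (a point): Dial axis at peg height, 75 mm above the bench; z up, x and y along two pegs, turning with the dial. Dial: level aluminium disc, 120 mm across, 65 to 85 mm above the bench, 24 tick marks. Four level steel pegs, 12 mm thick, stand out of the rim along +x, +y, -x, -y and end 105 mm from the axis. It starts at any angle. Nothing under the pegs is over 61 mm high; beyond 70 mm from the axis, 55 mm.
- peg_tip (a point): The outer end of one of the four pegs (the one along +x of dial_center), 105 mm from the axis, 75 mm above the bench; it turns with the dial.
- carving: The pale wooden rosette being carved, fixed on the middle of the dial and turning with it: plywood disc 98 mm across and 8 mm thick, rosette 88 mm across and 21 mm thick; three of its six petals are carved, the others are blocks. Origin on the axis at the underside, 85 mm above the bench; top 115 mm above the bench. It must not be touched.
- clamp (a joint): Swing of the clamp lever (rad): 0 at its open stop, 1.1 at its clamped stop, where it must go. It grows anticlockwise as seen from above. It starts between 0 and 0.2. The lever is stiff and stays where it is left; about 2.5 N at the ball moves it.
- clamp_ball (a point): Centre of the black ball, 24 mm in diameter, on the end of the clamp lever, 42 mm above the bench, 78 mm from the lever's vertical pivot. The lever is a steel bar of 10 mm diameter that lies lower than the pegs; its ball is about 147 to 152 mm from the dial's axis.
- clamp_pivot (a point): Vertical pivot of the clamp lever, 42 mm above the bench, on the foot of the stand 74 mm from the dial's axis. The line from the dial's axis to the pivot is the middle of the lever's swing; it points roughly towards the robot.
- stand: Grey cast round foot and column of the stand, screwed to the bench; foot 132 mm across, 12 mm high, origin under its centre, on the dial's axis. The pivot of the clamp lever is on its -x side; at the open stop the lever leans 0.55 rad to its +y side, at the clamped stop 0.55 rad to its -y side.
- gouge_wide: Bystander: carving gouge lying on the bench, 250 mm long, 28 mm high; origin at mid-length, on the bench, blade to +x.
- gouge_narrow: Bystander: narrow gouge lying on the bench, 220 mm long, 28 mm high; origin at mid-length, on the bench.
- finished_rosette: Bystander: a finished loose rosette, 88 mm across, 21 mm high; origin at the centre of its underside.
- wax_tin: Bystander: flat round metal tin, 84 mm across, 32 mm high; origin at the centre of its underside.
- dust_brush: Bystander: flat brush lying on the bench, 190 mm long, 42 mm wide, 20 mm high; origin at mid-length, on the bench.
- tape_roll: Bystander: roll of tape lying flat, 90 mm across, 25 mm high; origin at the centre of its underside.
- mallet: Bystander: dark round mallet standing on its head, 92 mm across, 230 mm high, far to the left; origin at the centre of its underside.
- oilstone: Bystander: sharpening stone in a wooden holder, 170 by 60 mm, 32 mm high, far to the right; origin at the centre of its underside.
Things that resemble listed ones, but are neither listed nor needed, are in the scene too. What is shaped like the stand but yellow is not meant.

How it is judged:
By the outcome, as a careful person would: the job done as asked, in the order asked, and still so for the second after the job is handed in, with the robot touching nothing.
It also fails if it takes over 54 s, if anything falls off the work surface, if the arm or the gripper's body presses on something with over 40 N, if the wrist force passes 120 N, or if a joint passes its speed limit or range.

ROBOT

A 6-joint arm with a two-finger parallel gripper is mounted at the origin on the work surface. World frame = base frame: x ahead of the robot, y to its left, z up, the work surface at z = 0. Lengths are in m, angles in rad, forces in N, time in s.
With the tool pointing down it reaches from about 0.35 to 0.775 m from the base axis. Payload 7.3 kg.
Tool frame: the origin (TCP) lies on the centre line of the jaws, within the pads' length; the fingertips stand robot.nose_length ahead of it and the grasp point (between the pads) is the TCP (robot.nose_length is the distance from the TCP to the fingertips, in m); z points along the fingers, y is the direction in which the jaws open and shut (so a half turn about z gives the same grasp; the last joint's range is limited). The gripper opens to 92 mm and grips with 3 to 60 N. Pads are 19 mm wide; open, the fingers measure 130 mm over their backs; the gripper's body (75 mm by 190 mm) begins 47 mm behind the grasp point.
Start: joints at [-1.466, 0.342, 1.524, -0, 1.275, -0.146], TCP at [0.13, -0.509, 0.246] pointing down, gripper open.
Joint ranges: [-2.53, 2.53], [-0.77, 2.02], [0.04, 2.7], [-1, 4.14], [0.28, 2.66], [-3.11, 3.11]. Speed limits (rad/s): [2.57, 2.57, 3.14, 3.14, 3.14, 3.14].

INTERFACE

Orientations are given as [roll, pitch, yaw] about the fixed x, y, z axes, in that order (R = Rz(yaw) Ry(pitch) Rx(roll)).
In Python, from cell import robot, read_camera gives the robot as it stands.
- The arm moves only by the shell command python3 -m crank 'ROWS' [FORCE]. ROWS is JSON, a list of rows, each a list of 7 numbers: the shift along the tool's x, y, z in cm, then the turn, a rotation vector about the tool's x, y, z in degrees, then the opening, from 0 (shut) to 1 (fully open). In form: [[tx, ty, tz, wx, wy, wz, jaw], ...]. A call has 1 to 5 rows; each row is the pose to reach, as a shift and turn from the pose commanded when the call began, along the tool's axes at that moment; what a row does not reach only later rows make up. A row lasts 1/8 s, in which the tool goes at most 62.5 mm and 10.7 degrees, less where a joint would pass 70% of its speed; a pose out of reach is approached as far as the arm can. A call with a gripper value outside its range is refused whole. The fingers move at their own pace and stop on an object; FORCE is the grip in N (left out, the last holds). Time passes only in rows, so rows that repeat a pose let the fingers close. It gives the time, the measured TCP pose, the force and the opening at its end, in the units of the state.
- robot.observe(): the state, without advancing time (a new reading comes with each control period).
- read_camera(name): name is "scene" or "top" or "wrist"; returns a dict with "frame" (480x640x3 uint8, red, green, blue), "intrinsics" (3x3 intrinsics, pixels), "distortion" ([k1, k2, p1, p2, k3] as OpenCV has them; the pictures are not rectified), "R" (3x3) and "t" (3): a world point X has camera coordinates R X + t. Camera axes: x right, y down, z forward; pixel columns grow to the right and rows downward; lengths in m; the calibration is good to about 2 mm. A picture is of the moment at which its call begins. There is no depth.
- robot.hand_in(): hands the job in, once; it reports no verdict.
The state is a dict: "time": time; "qpos": joint angles; "qvel": joint speeds; "joint_efforts": joint torques, N m; "tool_pos": TCP position; "tool_rot": TCP orientation; "contact_force": force on the tool from outside, world axes, zero at the start; "torque": the same for the moment, N m; "opening": finger opening in m.
Only numpy, scipy, OpenCV 4.12 (cv2) and the standard library are available. Lean on these libraries where they do the work, as an engineer would, in place of code of your own. Each camera call takes 0.05 s, during which the arm holds its last target.

## Working session

There is one attempt and no reset: what is moved stays moved. The work goes in short steps, Python scripts to look and compute and a shell command to move; the robot and the scene stay as the last step left them, time stands still between calls to the robot, and variables do not carry over. Pictures are saved under pics/ and viewed, and the job is handed in when it is done.

```bash
ls; mkdir -p pics; python3 - <<'E'
from cell import robot, read_camera
import cv2
for n in ["scene","top"]:
    c=read_camera(n); cv2.imwrite(f"pics/{n}0.png",c["frame"][:,:,::-1])
    print(n,c["intrinsics"],c["distortion"],c["R"],c["t"])
print(robot.observe(), robot.nose_length)
E
```

```text
pics
scene [[499.40251361   0.         320.99370094]
 [  0.         499.40251361 231.47652698]
 [  0.           0.           1.        ]] [-0.07162526  0.          0.          0.          0.        ] [[-0.48677912  0.87340404 -0.01454214]
 [ 0.73868543  0.40269574 -0.54053676]
 [-0.46625093 -0.27386408 -0.84119471]] [ 0.28755865 -0.32664307  1.9977903 ]
top [[501.61042895   0.         323.26346849]
 [  0.         501.61042895 234.41470219]
 [  0.           0.           1.        ]] [-0.13074021  0.          0.          0.          0.        ] [[-0.01762961 -0.99983285  0.00484346]
 [-0.99694071  0.01720927 -0.07624345]
 [ 0.07614736 -0.00617279 -0.99707747]] [-0.03010268  0.56380239  1.45706902]
{'time': 0.1, 'qpos': array([-1.46600455e+00,  3.42667449e-01,  1.52490774e+00,  7.86882687e-06,
        1.27542204e+00, -1.45979985e-01]), 'qvel': array([-1.15959330e-03, -2.14017513e-03, -7.96233835e-04,  7.58571261e-05,
       -1.17530971e-03, -3.54873370e-04]), 'joint_efforts': array([ 9.97704592e-04, -4.32005060e+01, -2.44694173e+01,  7.18611851e-02,
        5.25260519e-02, -5.08603114e-05]), 'tool_pos': array([ 0.13027792, -0.50823101,  0.24511178]), 'tool_rot': array([-3.14020411e+00, -2.11756879e-04,  2.50769321e-01]), 'contact_force': array([-0.49514925,  0.86534917,  0.44630319]), 'torque': array([-0.01773695,  0.0035793 , -0.02310209]), 'opening': 0.09172105534996679} 0.019
```

View pics/top0.png

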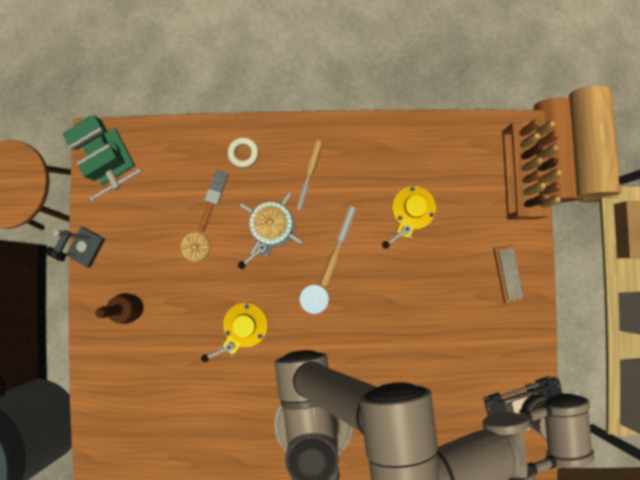

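View pics/scene0.png

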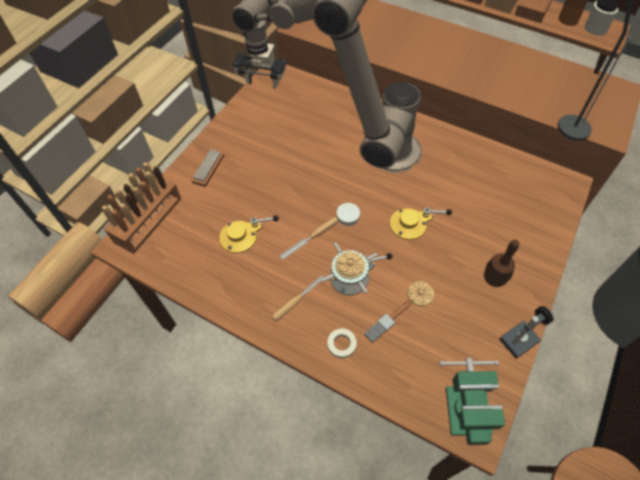

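The only grey stand with a rosette is at top (271,223), scene (350,268). The ones at top (414,207) and (245,326) are yellow and empty, so they are decoys. I'll confirm this in an enlarged crop.

```bash
python3 - <<'E'
import cv2
a=cv2.imread("pics/top0.png")[175:285,215:335]; cv2.imwrite("pics/top0c.png",cv2.resize(a,None,fx=5,fy=5,interpolation=cv2.INTER_CUBIC))
a=cv2.imread("pics/scene0.png")[225:315,300:410]; cv2.imwrite("pics/scene0c.png",cv2.resize(a,None,fx=6,fy=6,interpolation=cv2.INTER_CUBIC))
E
```

```text
(no output)
```

View pics/top0c.png

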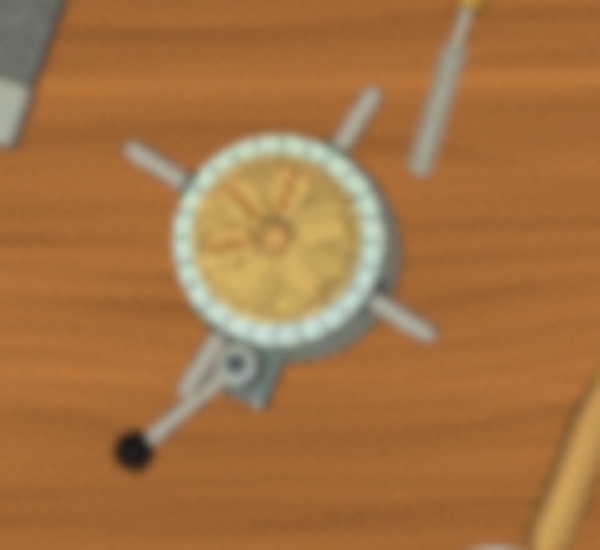

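View pics/scene0c.png

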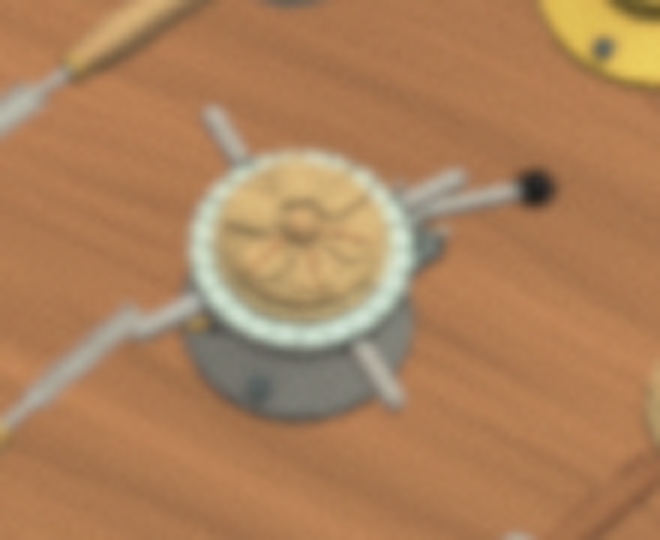

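The crops show the grey stand with a rosette and four pegs. The peg tips in the top crop are at (131,149), (374,92), (432,335) and (188,390), the black ball is at (134,451) and the pivot at (236,363). This is the stand to use.

```bash
cat > h.py <<'E'
import numpy as np, cv2
from cell import robot, read_camera
def ray(c,uv):
    p=cv2.undistortPoints(np.array([[uv]],float),np.array(c["intrinsics"]),np.array(c["distortion"]))[0,0]
    R=np.array(c["R"]);t=np.array(c["t"])
    return -R.T@t, R.T@np.r_[p,1]
def atz(c,uv,z):
    o,d=ray(c,uv); return o+d*(z-o[2])/d[2]
def proj(c,X):
    R=np.array(c["R"]);r,_=cv2.Rodrigues(R)
    return cv2.projectPoints(np.array(X,float).reshape(-1,1,3),r,np.array(c["t"]),np.array(c["intrinsics"]),np.array(c["distortion"]))[0][:,0]
E
python3 - <<'E'
from h import *
from scipy.optimize import least_squares
c=read_camera("top"); s=read_camera("scene")
T=lambda x,y:(215+(x+.5)/5-.5,175+(y+.5)/5-.5)
S=lambda x,y:(300+(x+.5)/6-.5,225+(y+.5)/6-.5)
for n,cam,L in (("top",c,[T(*p) for p in [(131,149),(374,92),(432,335),(188,390)]]),("scene",s,[S(*p) for p in [(395,400),(135,330),(212,112),(460,177)]])):
    P=np.array([atz(cam,p,.075) for p in L])[:,:2]; print(n,P.round(4))
    ctr=P.mean(0); d=P-ctr; print(ctr,np.linalg.norm(d,axis=1),np.degrees(np.arctan2(d[:,1],d[:,0])))
for n,cam,b,p in (("top",c,T(134,451),T(236,363)),("scene",s,S(537,187),S(420,210))):
    B=atz(cam,b,.042);V=atz(cam,p,.048); print(n,"ball",B,"piv",V,np.linalg.norm((B-V)[:2]))
E
```

```text
top [[0.6494 0.195 ]
 [0.6797 0.0552]
 [0.5398 0.0239]
 [0.5108 0.163 ]]
[0.59490203 0.10929436] [0.10152728 0.10053957 0.10162339 0.09979502] [  57.55450042  -32.53635311 -122.86539001  147.4093557 ]
scene [[0.6476 0.1941]
 [0.6773 0.0535]
 [0.5371 0.0249]
 [0.5085 0.165 ]]
[0.59261374 0.10935478] [0.10102135 0.10142713 0.10110728 0.100828  ] [  57.00703846  -33.42483037 -123.33286936  146.52478162]
top ball [0.47728595 0.19936047 0.042     ] piv [0.52714653 0.13871258 0.048     ] 0.07851269973374252
scene ball [0.47508999 0.19986683 0.042     ] piv [0.52326604 0.14967175 0.048     ] 0.06957354470605305
```

The dial axis is at about (0.594, 0.109), with pegs at 57, -33, -123 and 147°. Tip radii come out near 101 mm against the stated 105 mm, and the pivot is 73 mm from the axis against 74 mm. I'll push the peg at -123°, which is nearest the robot, with shut fingers from its anticlockwise side. First I move over, staying high.

```bash
python3 -m crank '[[56.5,-39.3,0,0,0,-42.6,0],[56.5,-39.3,0,0,0,-42.6,0],[56.5,-39.3,0,0,0,-42.6,0],[56.5,-39.3,0,0,0,-42.6,0],[56.5,-39.3,0,0,0,-42.6,0]]' 20
cat >> h.py <<'E'
def rel(p,yaw_deg):
    o=robot.observe(); from math import degrees
    from scipy.spatial.transform import Rotation as Ro
    R=Ro.from_euler("xyz",o["tool_rot"]).as_matrix()
    G=Ro.from_euler("xyz",[np.pi,0,np.radians(yaw_deg)]).as_matrix()
    print("t",o["time"],"pos",o["tool_pos"].round(4),"rpy",np.degrees(o["tool_rot"]).round(2),"F",o["contact_force"].round(1),"q",o["qpos"].round(2))
    print("shift cm",(100*R.T@(np.array(p)-o["tool_pos"])).round(2),"rotvec deg",np.degrees(Ro.from_matrix(R.T@G).as_rotvec()).round(2))
E
python3 -c "
from h import *
rel([.5796,.0134,.15],57)"
```

```text
time: 0.82
tool_pos: [0.3355, -0.2704, 0.2458]
tool_rot: [3.141, 0.0, 0.996]
contact_force: [0.2, -0.6, 0.4]
opening: 0.0466
t 0.825 pos [ 0.3355 -0.2704  0.2458] rpy [1.7997e+02 1.0000e-02 5.7060e+01] F [ 0.2 -0.6  0.4] q [-0.86  0.17  1.76 -0.    1.21 -0.28]
shift cm [37.09  5.05  9.58] rotvec deg [0.03 0.01 0.06]
```

```bash
python3 -m crank '[[37.1,5.05,4.5,0,0,0,0],[37.1,5.05,4.5,0,0,0,0],[37.1,5.05,4.5,0,0,0,0],[37.1,5.05,4.5,0,0,0,0],[37.1,5.05,4.5,0,0,0,0]]'
python3 -m crank '[[8.5,1.1,6,0,0,0,0],[8.5,1.1,6,0,0,0,0],[8.5,1.1,6,0,0,0,0],[8.5,1.1,6,0,0,0,0]]'
python3 - <<'E'
from h import *
rel([.5796,.0134,.083],57)
c=read_camera("top");cv2.imwrite("pics/top1.png",cv2.resize(c["frame"][160:290,205:365,::-1],None,fx=5,fy=5,interpolation=cv2.INTER_CUBIC)[:600])
c=read_camera("scene");cv2.imwrite("pics/scene1.png",cv2.resize(c["frame"][205:325,290:420,::-1],None,fx=5,fy=5,interpolation=cv2.INTER_CUBIC))
c=read_camera("wrist");cv2.imwrite("pics/wrist1.png",c["frame"][:,:,::-1])
E
```

```text
time: 1.45
tool_pos: [0.5383, -0.0353, 0.2081]
tool_rot: [3.141, 0.0, 0.994]
contact_force: [1.3, -0.9, 0.3]
opening: 0.0009
time: 1.95
tool_pos: [0.5925, 0.0278, 0.1486]
tool_rot: [-3.142, 0.0, 0.994]
contact_force: [0.3, -0.3, 0.3]
opening: 0.0003
t 1.95 pos [0.5925 0.0278 0.1486] rpy [-1.800e+02  3.000e-02  5.698e+01] F [ 0.3 -0.3  0.3] q [-0.08  0.55  1.46 -0.    1.12  0.49]
shift cm [-1.91 -0.3   6.56] rotvec deg [-0.    0.03 -0.02]
```

View pics/wrist1.png

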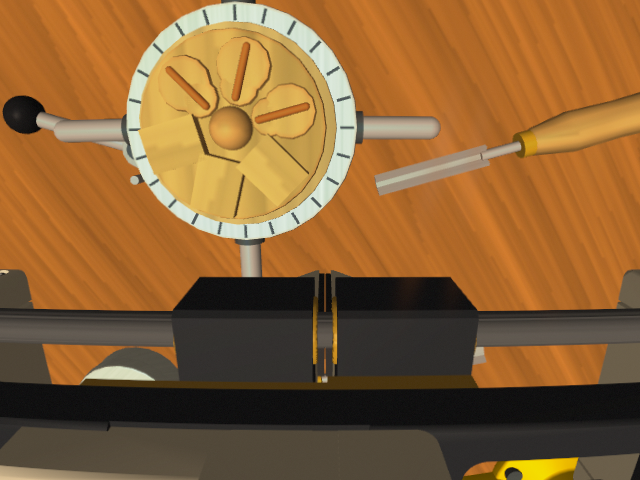

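View pics/scene1.png

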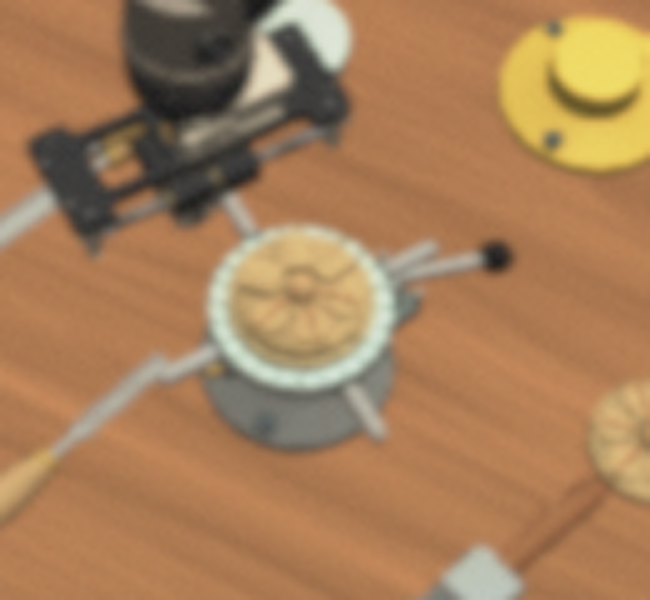

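View pics/top1.png

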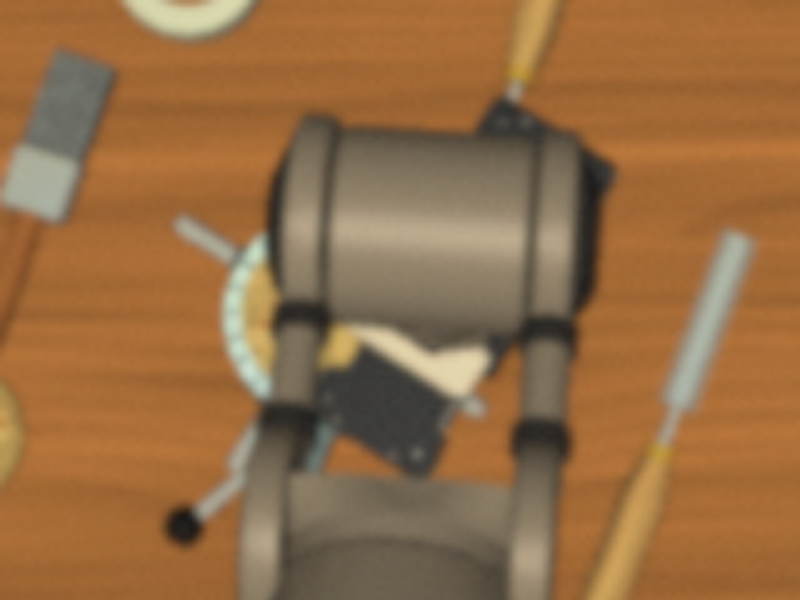

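The wrist view shows the dial clearly: rim x 127–356, y 2–240, right peg tip at (440,128), near peg axis at x≈251 by y 275. I'll use it to refine the pose.

```bash
python3 - <<'E'
from h import *
w=read_camera("wrist")
L=atz(w,(127,121),.085);Rr=atz(w,(356,121),.085);T=atz(w,(241,2),.085);B=atz(w,(241,240),.085)
print(L,Rr,T,B,"ctr",(L+Rr)/2,(T+B)/2,np.linalg.norm(L-Rr),np.linalg.norm(T-B))
C=((L+Rr)/2+(T+B)/2)[:2]/2
# right peg tip and left peg tip and near peg
for uv in [(440,128),(55,130),(251,275),(250,243),(362,128)]:
    d=atz(w,uv,.075)[:2]-C; print(uv,atz(w,uv,.075)[:2],np.linalg.norm(d),np.degrees(np.arctan2(d[1],d[0])))
o=robot.observe()
tip=np.r_[o["tool_pos"][:2],o["tool_pos"][2]-.019]
ps=np.radians(57);tx=np.array([np.cos(ps),np.sin(ps),0]);ty=np.array([np.sin(ps),-np.cos(ps),0])
print("tip corners",proj(w,[tip+a*.0095*tx+b*.019*ty for a in(-1,1) for b in (-1,1)]).round())
E
```

```text
[0.5480014  0.14605302 0.085     ] [0.64605947 0.08093606 0.085     ] [0.62970052 0.15828492 0.085     ] [0.55989617 0.06204079 0.085     ] ctr [0.59703044 0.11349454 0.085     ] [0.59479834 0.11016285 0.085     ] 0.11770983084470295 0.11889313790854622
(440, 128) [0.68291592 0.05304633] 0.10499824903755077 -34.04483179918199
(55, 130) [0.5067788  0.16856886] 0.10566266960114419 147.5207928344404
(251, 275) [0.54853848 0.04018374] 0.08589223653373075 -123.4750487874669
(250, 243) [0.55970843 0.05648117] 0.06613788191988501 -123.19097737792666
(362, 128) [0.64757067 0.07578416] 0.06298872692843777 -34.90642991141246
tip corners [[284. 313.]
 [369. 313.]
 [283. 273.]
 [370. 273.]]
```

```bash
python3 -c "
from h import *
rel([.5818,.0138,.083],56.7)"
python3 -m crank '[[-1.75,-0.15,0,0,0,0,0],[-1.75,-0.15,0,0,0,0,0],[-1.75,-0.15,3,0,0,0,0],[-1.75,-0.15,6.55,0,0,0,0],[-1.75,-0.15,6.55,0,0,0,0]]'
python3 - <<'E'
from h import *
rel([.5818,.0138,.083],56.7)
c=read_camera("wrist");cv2.imwrite("pics/wrist2.png",c["frame"][:,:,::-1])
E
```

```text
t 2.15 pos [0.5928 0.0272 0.1496] rpy [ 1.7991e+02 -4.0000e-02  5.6890e+01] F [-0.2  0.2  0.3] q [-0.08  0.55  1.46 -0.    1.12  0.49]
shift cm [-1.73 -0.2   6.65] rotvec deg [ 0.09 -0.04  0.19]
time: 2.78
tool_pos: [0.5801, 0.0142, 0.0808]
tool_rot: [-3.137, 0.003, 0.994]
contact_force: [0.1, 0.0, 0.4]
opening: 0.0004
t 2.775 pos [0.5801 0.0142 0.0808] rpy [-1.7972e+02  1.5000e-01  5.6940e+01] F [0.1 0.  0.4] q [-0.11  0.62  1.57 -0.    0.96  0.47]
shift cm [ 0.06  0.16 -0.22] rotvec deg [-0.28  0.15  0.24]
```

View pics/wrist2.png

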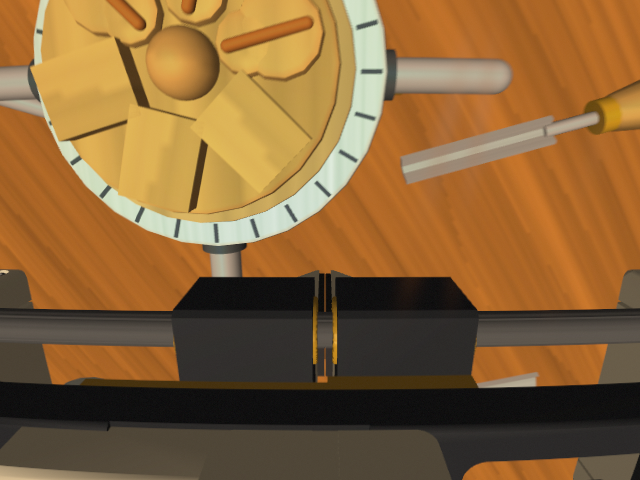

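The finger is on the anticlockwise side of the peg, which is at x≈228. Next I approach along tool -y to find contact.

```bash
python3 -m crank '[[0,-0.5,0,0,0,0,0],[0,-0.9,0,0,0,0,0],[0,-1.1,0,0,0,0,0],[0,-1.1,0,0,0,0,0]]'; python3 -m crank '[[0,-0.2,0,0,0,0,0],[0,-0.2,0,0,0,0,0]]'; python3 -m crank '[[0,-0.2,0,0,0,0,0],[0,-0.2,0,0,0,0,0]]'
cat >> h.py <<'E'
C0=np.array([.595,.1105])
def st(save=None):
    o=robot.observe(); d=o["tool_pos"][:2]-C0; ps=o["tool_rot"][2]
    tx=np.array([np.cos(ps),np.sin(ps)]);ty=np.array([np.sin(ps),-np.cos(ps)])
    print("t",round(o["time"],2),"yaw",np.degrees(ps).round(2),"centre in tool cm",(-100*d@np.c_[tx,ty]).round(2),"z",o["tool_pos"][2].round(4),"Ftool xy",(o["contact_force"][:2]@np.c_[tx,ty]).round(1))
    w=read_camera("wrist")
    if save: cv2.imwrite("pics/%s.png"%save,w["frame"][:,:,::-1])
    return w
E
python3 -c "
from h import *
st('w3')"
```

```text
time: 3.32
tool_pos: [0.5728, 0.0204, 0.0834]
tool_rot: [3.141, -0.0, 0.995]
contact_force: [0.3, -0.1, -0.6]
opening: 0.0005
time: 3.58
tool_pos: [0.571, 0.0214, 0.0829]
tool_rot: [-3.142, 0.0, 0.994]
contact_force: [0.3, 0.4, -0.5]
opening: 0.0006
time: 3.82
tool_pos: [0.5692, 0.0225, 0.0828]
tool_rot: [-3.141, 0.0, 0.994]
contact_force: [0.1, -0.1, -0.3]
opening: 0.0005
t 3.83 yaw 56.97 centre in tool cm [ 8.78 -2.64] z 0.0828 Ftool xy [-0.1  0.1]
```

View pics/w3.png

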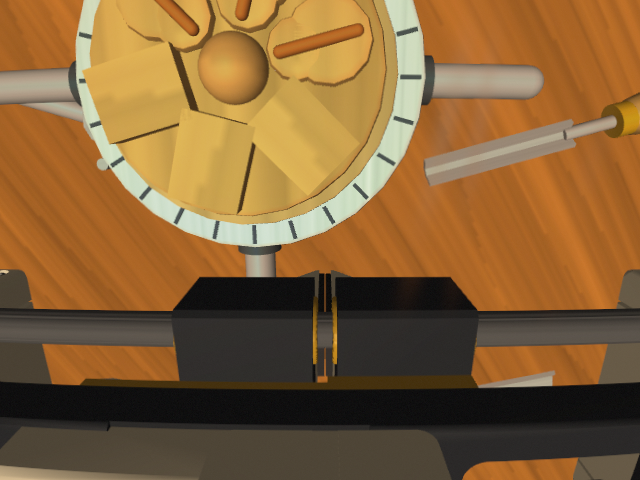

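```bash
python3 -m crank '[[0,-0.2,0,0,0,0,0],[0,-0.4,0,0,0,0,0],[0,-0.6,0,0,0,0,0],[0,-0.6,0,0,0,0,0]]'; python3 -m crank '[[0,-0.2,0,0,0,0,0],[0,-0.2,0,0,0,0,0]]'; python3 -m crank '[[0,-0.2,0,0,0,0,0],[0,-0.2,0,0,0,0,0]]'; python3 -c "
from h import *
st('w4')"
```

```text
time: 4.38
tool_pos: [0.5652, 0.0253, 0.0832]
tool_rot: [3.139, -0.0, 0.994]
contact_force: [3.4, -2.0, -1.7]
opening: 0.0004
time: 4.62
tool_pos: [0.5639, 0.0261, 0.0835]
tool_rot: [3.138, -0.001, 0.994]
contact_force: [3.5, -4.5, -0.3]
opening: 0.0008
time: 4.88
tool_pos: [0.5627, 0.0269, 0.0836]
tool_rot: [3.137, -0.001, 0.994]
contact_force: [5.8, -5.3, -1.2]
opening: -0.0
t 4.88 yaw 56.96 centre in tool cm [ 8.77 -1.85] z 0.0836 Ftool xy [-1.3  7.8]
```

View pics/w4.png

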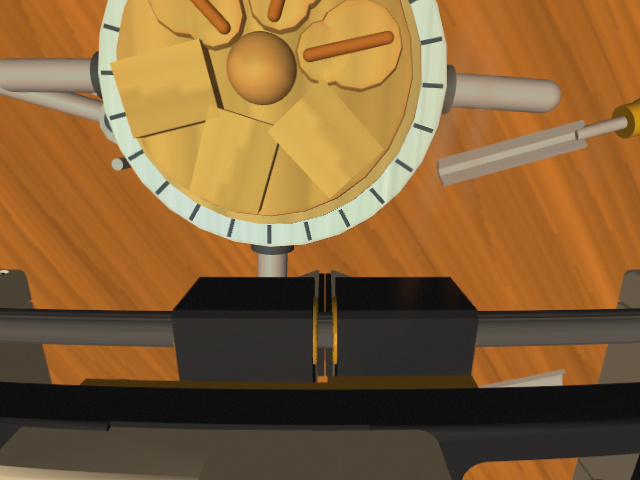

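Contact: about 8 N and the dial has moved slightly. I'll measure the dial angle from the right peg, whose axis runs from base (455,88) to tip (560,95).

```bash
cat >> h.py <<'E'
def ang(w,pts,z=.075):
    # fit radial direction: each pixel's bearing from C0
    for uv in pts:
        d=atz(w,uv,z)[:2]-C0; print(uv,"r",np.linalg.norm(d).round(4),"ang",np.degrees(np.arctan2(d[1],d[0])).round(2))
E
python3 - <<'E'
from h import *
w=read_camera("wrist")
cv2.imwrite("pics/w4c.png",cv2.resize(w["frame"][40:280,60:600,::-1],None,fx=1.45,fy=1.45))
ang(w,[(560,95),(500,91),(272,262)])
# predicted pixels for tip of right peg at dial angle 0..8
for a in range(0,9): 
    f=np.radians(-33.4-a); print(a,proj(w,[[*(C0+.105*np.r_[np.cos(f),np.sin(f)]),.075],[*(C0+.09*np.r_[np.cos(f-np.pi/2),np.sin(f-np.pi/2)]),.075]]).round(1).tolist())
E
```

```text
(560, 95) r 0.1052 ang -35.17
(500, 91) r 0.082 ang -35.19
(272, 262) r 0.0692 ang -126.1
0 [[560.7, 85.9], [281.4, 309.0]]
1 [[560.0, 91.0], [277.6, 309.0]]
2 [[559.3, 96.1], [273.9, 308.9]]
3 [[558.4, 101.2], [270.2, 308.7]]
4 [[557.5, 106.3], [266.4, 308.4]]
5 [[556.5, 111.3], [262.7, 308.2]]
6 [[555.4, 116.3], [258.9, 307.8]]
7 [[554.2, 121.2], [255.2, 307.4]]
8 [[553.0, 126.1], [251.5, 306.9]]
```

```bash
python3 -m crank '[[-0.07,-0.39,0,0,0,2.5,0],[-0.13,-0.77,0,0,0,5,0],[-0.17,-1.17,0,0,0,7.5,0],[-0.19,-1.56,0,0,0,10,0],[-0.19,-1.56,0,0,0,10,0]]'; python3 -c "
from h import *
st('w5')"
```

```text
time: 5.6
tool_pos: [0.5505, 0.0328, 0.0848]
tool_rot: [3.133, -0.004, 0.819]
contact_force: [6.2, -7.0, 5.0]
opening: 0.0002
t 5.6 yaw 46.92 centre in tool cm [ 8.72 -2.06] z 0.0848 Ftool xy [-0.9  9.3]
```

View pics/w5.png

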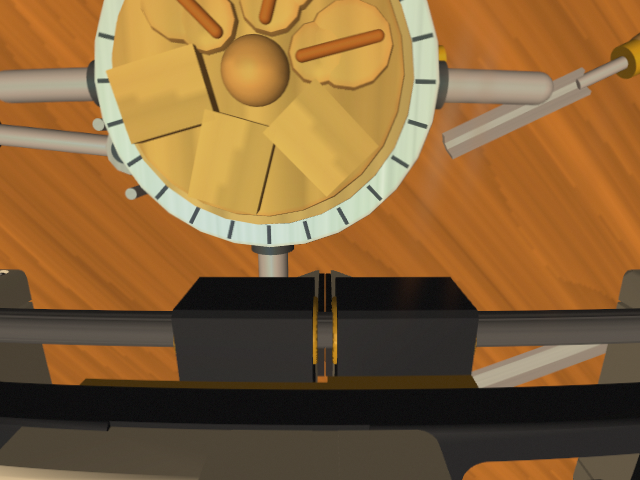

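```bash
python3 - <<'E'
from h import *
w=read_camera("wrist"); ang(w,[(552,88),(500,86),(273,262)]); rel([0,0,0],0)
E
```

```text
(552, 88) r 0.1042 ang -43.6
(500, 86) r 0.084 ang -43.6
(273, 262) r 0.0692 ang -134.66
t 5.7 pos [0.5496 0.0336 0.0847] rpy [179.66  -0.19  46.93] F [ 4.9 -3.8  6.5] q [-0.08  0.56  1.66 -0.    0.91  0.67]
shift cm [-40.01 -37.9    8.11] rotvec deg [ 0.25 -0.32 46.93]
```

```bash
python3 -m crank '[[0,0,0,0,0,0,0],[0,0,0,0,0,0,0]]'; python3 - <<'E'
from h import *
w=st()
cv2.imwrite("pics/w6.png",w["frame"][:300,:,::-1])
c=read_camera("top");cv2.imwrite("pics/top6.png",cv2.resize(c["frame"][170:280,205:335,::-1],None,fx=5,fy=5,interpolation=cv2.INTER_CUBIC)[:600])
c=read_camera("scene");cv2.imwrite("pics/scene6.png",cv2.resize(c["frame"][225:315,300:410,::-1],None,fx=6,fy=6,interpolation=cv2.INTER_CUBIC))
E
```

```text
time: 5.95
tool_pos: [0.5483, 0.0346, 0.0843]
tool_rot: [3.139, -0.002, 0.819]
contact_force: [2.9, -1.1, 5.2]
opening: 0.0003
t 5.95 yaw 46.94 centre in tool cm [ 8.74 -1.77] z 0.0843 Ftool xy [1.2 2.9]
```

View pics/w6.png

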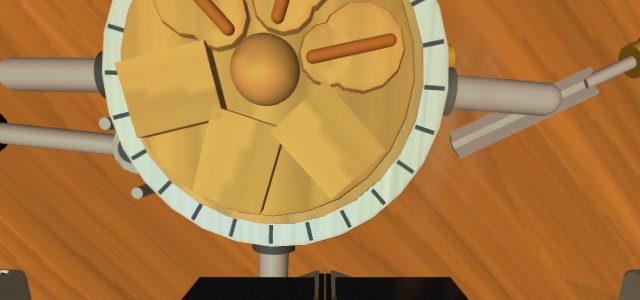

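View pics/scene6.png

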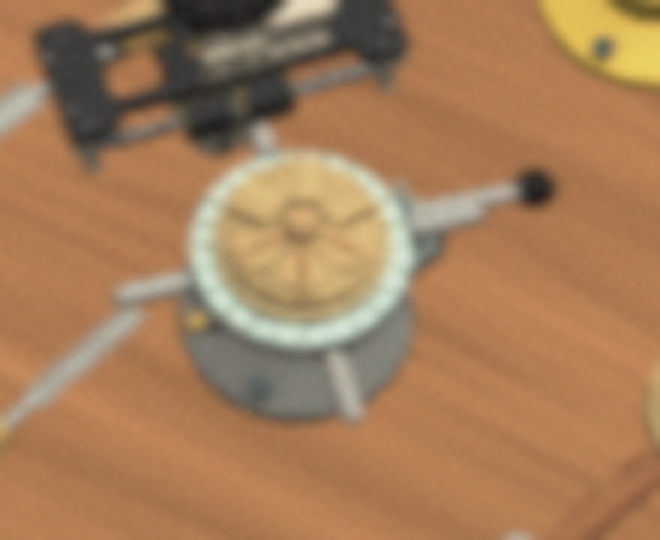

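```bash
python3 - <<'E'
from h import *
w=read_camera("wrist"); ang(w,[(562,97),(500,92),(274,262)])
s=read_camera("scene")
S=lambda x,y:(300+(x+.5)/6-.5,225+(y+.5)/6-.5)
ang(s,[S(*p) for p in [(355,414),(120,296),(487,208)]])
rel([0,0,0],0)
E
```

```text
(562, 97) r 0.105 ang -45.55
(500, 92) r 0.0809 ang -45.45
(274, 262) r 0.0694 ang -136.53
(358.75, 293.5833333333333) r 0.0981 ang 44.47
(319.5833333333333, 273.9166666666667) r 0.1007 ang -47.38
(380.75, 259.25) r 0.1074 ang 134.94
t 6.2 pos [0.5474 0.0349 0.0835] rpy [ 1.7993e+02 -6.0000e-02  4.6960e+01] F [2.8 0.2 3.8] q [-0.08  0.56  1.66  0.    0.91  0.67]
shift cm [-39.92 -37.64   8.26] rotvec deg [ 4.000e-02 -9.000e-02  4.696e+01]
```

```bash
python3 -m crank '[[0,0,0,0,0,0,0],[0,0,0,0,0,0,0],[0,0,0,0,0,0,0]]'; python3 - <<'E'
from h import *
w=st()
cv2.imwrite("pics/w7.png",w["frame"][:300,:,::-1])
E
```

```text
time: 6.58
tool_pos: [0.5466, 0.0349, 0.0827]
tool_rot: [-3.141, 0.0, 0.82]
contact_force: [1.4, -1.2, 1.6]
opening: 0.0004
t 6.58 yaw 46.97 centre in tool cm [ 8.83 -1.62] z 0.0827 Ftool xy [0.1 1.8]
```

View pics/w7.png

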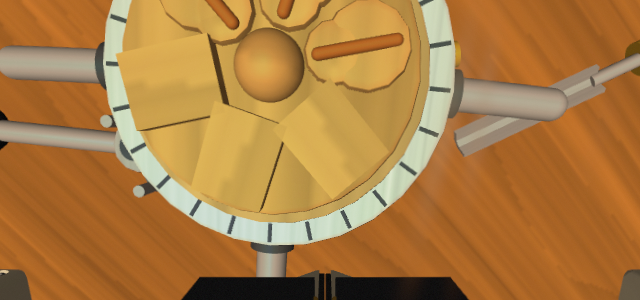

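```bash
python3 - <<'E'
from h import *
w=read_camera("wrist"); ang(w,[(567,105),(500,96),(271,262)])
E
```

```text
(567, 105) r 0.1055 ang -47.54
(500, 96) r 0.0795 ang -47.16
(271, 262) r 0.0699 ang -138.15
```

The dial is in click 1 at about 15°, and the finger is just behind the peg. On to click 2.

```bash
python3 -m crank '[[-0.09,-0.62,0,0,0,4,0],[-0.14,-1.24,0,0,0,8,0],[-0.14,-1.87,0,0,0,12,0],[-0.13,-2.18,0,0,0,14,0],[-0.13,-2.18,0,0,0,14,0]]';  python3 -m crank '[[0,0,0,0,0,0,0],[0,0,0,0,0,0,0],[0,0,0,0,0,0,0],[0,0,0,0,0,0,0]]'; python3 - <<'E'
from h import *
w=st()
cv2.imwrite("pics/w8.png",w["frame"][:300,:,::-1])
E
```

```text
time: 7.3
tool_pos: [0.5323, 0.0458, 0.0834]
tool_rot: [3.136, -0.002, 0.575]
contact_force: [5.7, -8.7, 2.6]
opening: 0.0004
time: 7.8
tool_pos: [0.5299, 0.0489, 0.0829]
tool_rot: [-3.141, 0.0, 0.575]
contact_force: [1.5, -1.1, 3.6]
opening: 0.0005
t 7.8 yaw 32.97 centre in tool cm [ 8.81 -1.63] z 0.0829 Ftool xy [0.7 1.7]
```

View pics/w8.png

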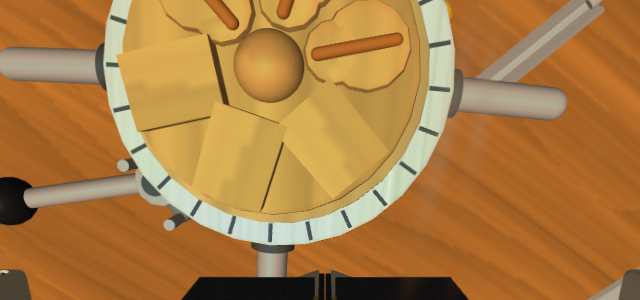

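The dial is in click 2: the wrist picture matches the last one and the tool has turned 14°. On to click 3.

```bash
python3 -m crank '[[-0.09,-0.62,0,0,0,4,0],[-0.14,-1.24,0,0,0,8,0],[-0.14,-1.87,0,0,0,12,0],[-0.12,-2.33,0,0,0,15,0],[-0.12,-2.33,0,0,0,15,0]]';  python3 -m crank '[[0,0,0,0,0,0,0],[0,0,0,0,0,0,0],[0,0,0,0,0,0,0],[0,0,0,0,0,0,0]]'; python3 - <<'E'
from h import *
w=st()
cv2.imwrite("pics/w9.png",w["frame"][:300,:,::-1])
s=read_camera("scene")
cv2.imwrite("pics/scene9.png",cv2.resize(s["frame"][225:315,300:410,::-1],None,fx=6,fy=6,interpolation=cv2.INTER_CUBIC))
E
```

```text
time: 8.48
tool_pos: [0.5175, 0.0647, 0.0833]
tool_rot: [3.137, -0.001, 0.313]
contact_force: [3.3, -11.2, 4.7]
opening: 0.0002
time: 8.98
tool_pos: [0.516, 0.0679, 0.0827]
tool_rot: [-3.141, 0.001, 0.314]
contact_force: [0.8, -1.1, 3.5]
opening: 0.0005
t 8.97 yaw 17.98 centre in tool cm [ 8.83 -1.61] z 0.0827 Ftool xy [0.4 1.3]
```

View pics/w9.png

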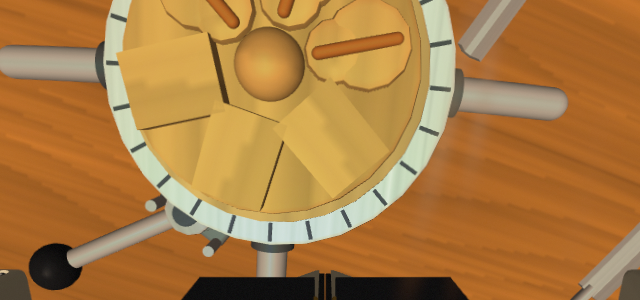

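View pics/scene9.png

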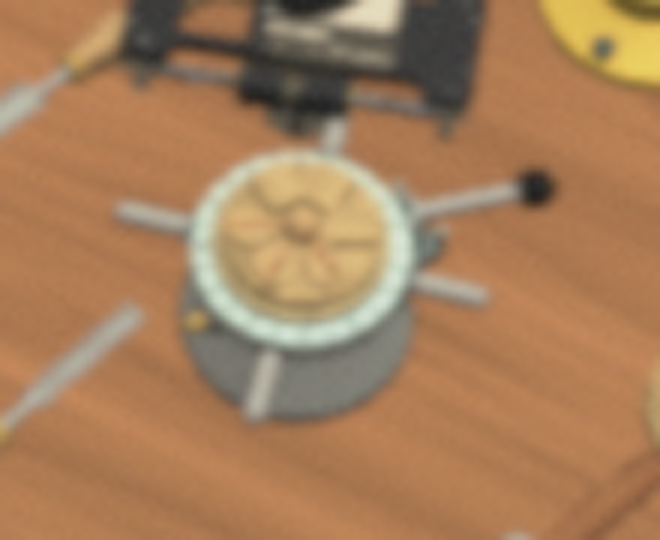

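```bash
python3 - <<'E'
from h import *
w=read_camera("wrist"); ang(w,[(568,104),(500,96),(271,262)])
s=read_camera("scene")
S=lambda x,y:(300+(x+.5)/6-.5,225+(y+.5)/6-.5)
P=np.array([atz(s,S(*p),.075)[:2] for p in [(257,415),(120,208),(488,296)]]);c=(P[1]+P[2])/2
d=P-c;print(c,np.linalg.norm(d,axis=1),np.degrees(np.arctan2(d[:,1],d[:,0])))
E
```

```text
(568, 104) r 0.1057 ang -76.64
(500, 96) r 0.0794 ang -76.58
(271, 262) r 0.0704 ang -167.16
[0.59185825 0.11012748] [0.10133789 0.10310878 0.10310878] [ 13.7635225  -76.68065368 103.31934632]
```

Both cameras give about 43.5–44° of turn, so the dial is in click 3. For the last click I stop the finger at about 57°, well short of the 67.5° where a fifth would start.

```bash
python3 -m crank '[[-0.09,-0.62,0,0,0,4,0],[-0.14,-1.24,0,0,0,8,0],[-0.14,-1.55,0,0,0,10,0],[-0.14,-1.87,0,0,0,12,0],[-0.13,-2.1,0,0,0,13.5,0]]';  python3 -m crank '[[0,0,0,0,0,0,0],[0,0,0,0,0,0,0],[0,0,0,0,0,0,0],[0,0,0,0,0,0,0],[0,0,0,0,0,0,0]]'; python3 - <<'E'
from h import *
w=st()
cv2.imwrite("pics/w10.png",w["frame"][:300,:,::-1])
s=read_camera("scene")
cv2.imwrite("pics/scene10.png",cv2.resize(s["frame"][225:315,300:410,::-1],None,fx=6,fy=6,interpolation=cv2.INTER_CUBIC))
E
```

```text
time: 9.8
tool_pos: [0.5085, 0.084, 0.0826]
tool_rot: [3.137, 0.002, 0.078]
contact_force: [1.2, -17.3, 1.2]
opening: 0.0007
time: 10.42
tool_pos: [0.5083, 0.0876, 0.0827]
tool_rot: [-3.141, 0.001, 0.078]
contact_force: [0.9, -0.7, -0.8]
opening: 0.0005
t 10.43 yaw 4.49 centre in tool cm [ 8.82 -1.6 ] z 0.0827 Ftool xy [0.9 0.7]
```

View pics/w10.png

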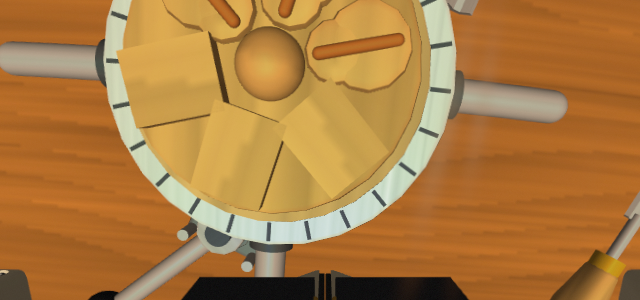

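View pics/scene10.png

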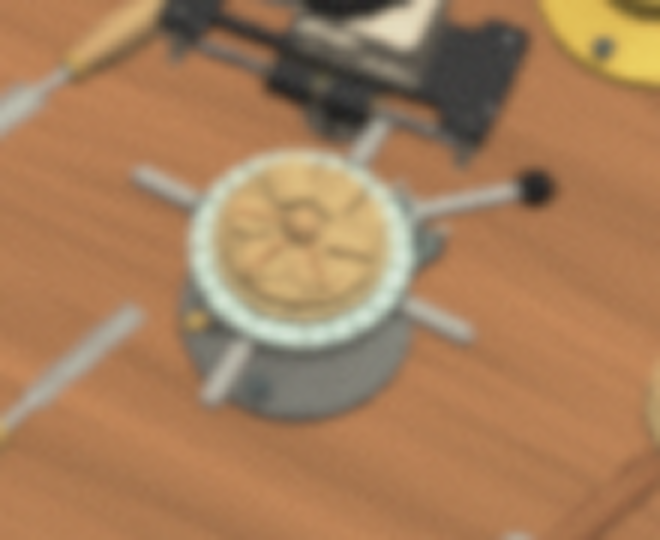

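The dial jumped ahead. I'll back off, lift, and check it with the hand clear.

```bash
python3 -m crank '[[0,1,0,0,0,0,0],[0,2,0,0,0,0,0],[-1,2,0,0,0,0,0],[-2,2,-4,0,0,0,0],[-2,2,-8,0,0,0,0]]'; python3 -m crank '[[-8,0,0,0,0,0,0],[-8,0,0,0,0,0,0],[-8,0,0,0,0,0,0]]'; python3 - <<'E'
from h import *
w=st('w11')
s=read_camera("scene")
cv2.imwrite("pics/scene11.png",cv2.resize(s["frame"][225:315,300:410,::-1],None,fx=6,fy=6,interpolation=cv2.INTER_CUBIC))
E
```

```text
time: 11.15
tool_pos: [0.4885, 0.0656, 0.1634]
tool_rot: [-3.141, 0.003, 0.078]
contact_force: [1.0, -0.1, 0.2]
opening: 0.0008
time: 11.52
tool_pos: [0.4092, 0.0595, 0.1632]
tool_rot: [-3.142, -0.0, 0.078]
contact_force: [1.4, -0.8, -0.2]
opening: -0.0
t 11.53 yaw 4.45 centre in tool cm [18.92 -3.65] z 0.1632 Ftool xy [1.3 0.9]
```

View pics/w11.png

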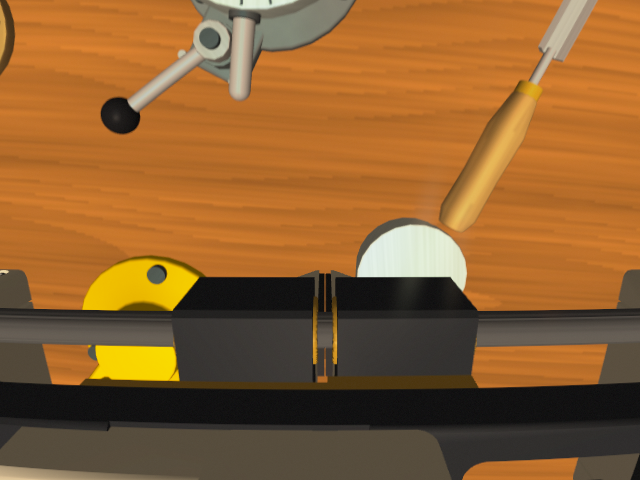

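View pics/scene11.png

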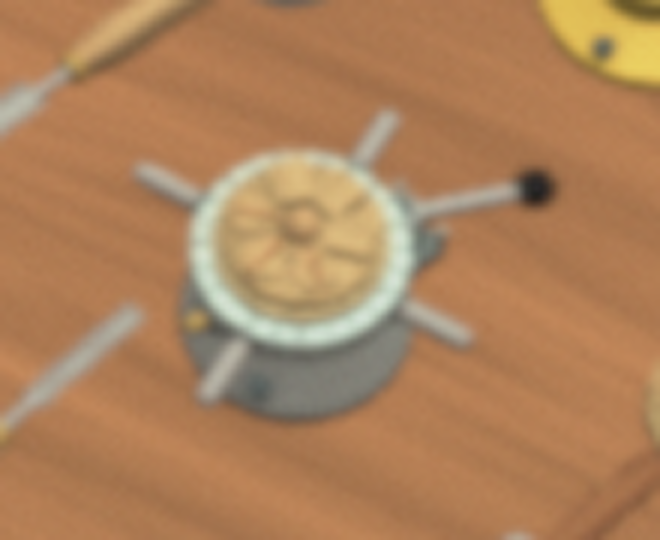

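```bash
python3 - <<'E'
from h import *
s=read_camera("scene");w=read_camera("wrist")
S=lambda x,y:(300+(x+.5)/6-.5,225+(y+.5)/6-.5)
P=np.array([atz(s,S(*p),.075)[:2] for p in [(468,338),(206,399),(138,171),(393,115)]]);c=P.mean(0)
d=P-c;print(c,np.linalg.norm(d,axis=1),np.degrees(np.arctan2(d[:,1],d[:,0])))
ang(w,[(240,96),(243,40)])
B=atz(w,(120,115),.042);V=atz(w,(209,38),.05);d=(B-V)[:2];print("ball",B,"piv",V,np.linalg.norm(d),np.degrees(np.arctan2(d[1],d[0])), np.linalg.norm(B[:2]-C0),np.linalg.norm(V[:2]-C0),np.degrees(np.arctan2(*(V[:2]-C0)[::-1])))
E
```

```text
[0.59293284 0.10999326] [0.10205367 0.10211122 0.10296657 0.10272027] [ 88.2141002   -2.09938216 -91.45198921 177.39422457]
(240, 96) r 0.0999 ang 177.97
(243, 40) r 0.0704 ang 177.68
ball [0.48027434 0.20022219 0.042     ] piv [0.52920499 0.13929618 0.05      ] 0.07814209953797514 128.76850151785953 0.14564356980612292 0.07182063451466777 156.36268547911857
```

Scene camera: pegs at about -2° + k·90 against -33.3° before. That is a turn of about 59°, i.e. the fourth click (60°), with the hand clear. Next is the clamp: ball ≈(0.478,0.200), pivot ≈(0.528,0.139), lever angle 129°, and the clamped stop should be at about 188°.

```bash
python3 -c "
from h import *
rel([.514,.228,.16],-45)"
```

```text
t 11.725 pos [0.4115 0.0594 0.1629] rpy [ 1.7999e+02 -4.0000e-02  4.4600e+00] F [ 0.2  0.6 -0.2] q [-0.04  0.24  1.93 -0.    0.97  1.45]
shift cm [ 11.53 -16.01   0.3 ] rotvec deg [-1.000e-02 -4.000e-02  4.946e+01]
```

```bash
python3 -m crank '[[11.5,-16,0,0,0,49.5,0],[11.5,-16,0,0,0,49.5,0],[11.5,-16,0,0,0,49.5,0],[11.5,-16,0,0,0,49.5,0],[11.5,-16,0,0,0,49.5,0]]'; python3 -m crank '[[0,0,0,0,0,0,0],[0,0,0,0,0,0,0]]'; python3 -c "
from h import *
rel([.514,.228,.051],-45)
st('w12')"
```

```text
time: 12.35
tool_pos: [0.5138, 0.2299, 0.1617]
tool_rot: [3.141, 0.0, -0.789]
contact_force: [-0.3, -0.2, 0.3]
opening: 0.0006
time: 12.6
tool_pos: [0.5129, 0.2278, 0.1626]
tool_rot: [3.141, 0.0, -0.783]
contact_force: [-0.7, -0.3, 0.4]
opening: 0.0002
t 12.6 pos [0.5129 0.2278 0.1626] rpy [ 1.7998e+02  1.0000e-02 -4.4890e+01] F [-0.7 -0.3  0.4] q [ 0.28  0.48  1.54 -0.    1.11  2.64]
shift cm [ 0.07 -0.1  11.16] rotvec deg [0.02 0.01 0.11]
t 12.6 yaw -44.89 centre in tool cm [14.1   2.52] z 0.1626 Ftool xy [-0.3  0.7]
```

View pics/w12.png

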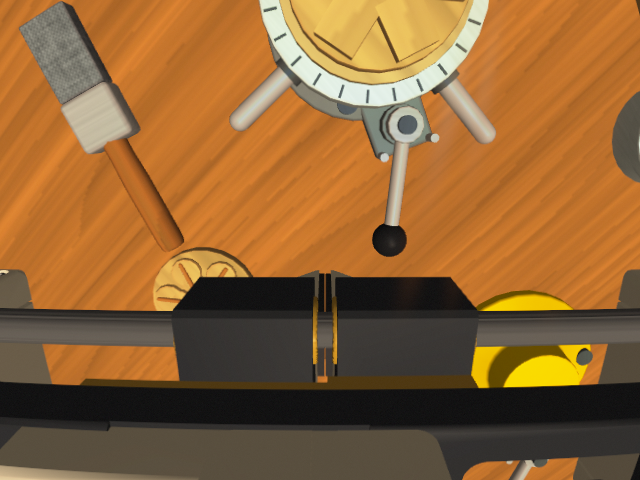

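The wrist view shows the ball at (389,240), the lever running up to the pivot at (407,124), and the finished rosette at (200,280). I'll check that the finger's path clears the rosette and the yellow stand.

```bash
python3 - <<'E'
from h import *
w=read_camera("wrist");c=read_camera("top")
print("rosette",atz(c,(195,246),.02),"yellow z.05",atz(c,(244,325),.05))
B=atz(w,(389,240),.042);V=atz(w,(407,124),.052);print("ball",B,"piv",V,np.linalg.norm((B-V)[:2]),np.degrees(np.arctan2(*(B-V)[:2][::-1])))
s=read_camera("scene")
cv2.imwrite("pics/y.png",cv2.resize(s["frame"][190:260,370:470,::-1],None,fx=6,fy=6,interpolation=cv2.INTER_CUBIC))
E
```

```text
rosette [0.53540251 0.34131603 0.02      ] yellow z.05 [0.30414778 0.19238675 0.05      ]
ball [0.47642027 0.20039854 0.042     ] piv [0.52744017 0.1403877  0.052     ] 0.07876757213270366 130.37045930136227
```

View pics/y.png

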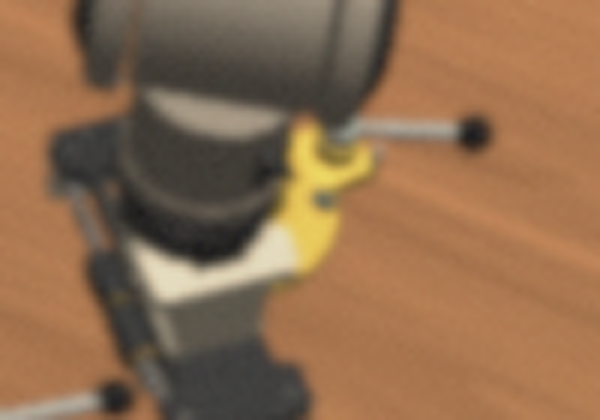

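Both are clear: the rosette is 113 mm away, and the yellow stand stays outside the swept area. Descending, then approaching the ball.

```bash
python3 -m crank '[[-0.4,0,4,0,0,0,0],[-0.4,0,8,0,0,0,0],[-0.4,0,11.1,0,0,0,0],[-0.4,0,11.1,0,0,0,0]]'; python3 -m crank '[[0,0.5,0,0,0,0,0],[0,1,0,0,0,0,0],[0,1.4,0,0,0,0,0],[0,1.4,0,0,0,0,0]]'; python3 -m crank '[[0,0.3,0,0,0,0,0],[0,0.5,0,0,0,0,0],[0,0.5,0,0,0,0,0]]';python3 -c "
from h import *
rel([.5277,.1398,.051],-45)
st('w13')"
```

```text
time: 13.3
tool_pos: [0.5084, 0.2302, 0.05]
tool_rot: [3.137, 0.002, -0.786]
contact_force: [-0.1, -0.7, 0.4]
opening: 0.0005
time: 13.8
tool_pos: [0.5, 0.2207, 0.0525]
tool_rot: [-3.141, -0.0, -0.786]
contact_force: [-0.0, 0.0, 0.2]
opening: 0.0003
time: 14.18
tool_pos: [0.4967, 0.2177, 0.0521]
tool_rot: [-3.141, -0.0, -0.786]
contact_force: [0.9, 3.2, -0.0]
opening: 0.0004
t 14.175 pos [0.4967 0.2177 0.0521] rpy [-1.7995e+02 -1.0000e-02 -4.5030e+01] F [ 0.9  3.2 -0. ] q [0.27 0.6  1.71 0.   0.83 2.63]
shift cm [7.7  3.31 0.1 ] rotvec deg [-0.05 -0.01 -0.03]
t 14.18 yaw -45.03 centre in tool cm [14.53  0.62] z 0.0521 Ftool xy [-1.6 -2.9]
```

View pics/w13.png

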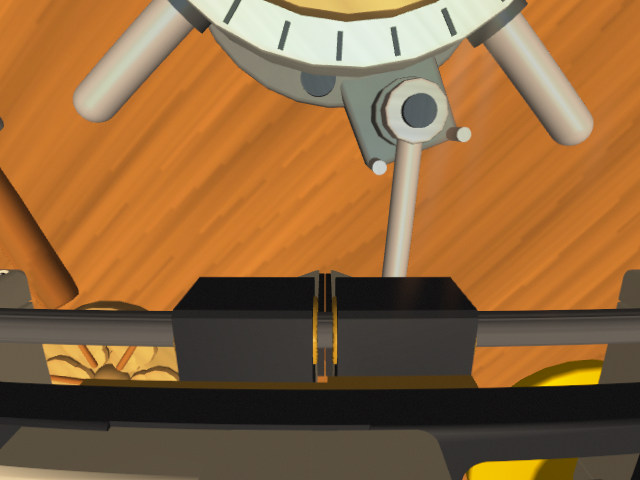

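Contact with the ball at about 3 N. Now I swing it anticlockwise about the pivot, 20° per call.

```bash
python3 -m crank '[[-0.26,0.68,0,0,0,-5,0],[-0.46,1.39,0,0,0,-10,0],[-0.59,2.11,0,0,0,-15,0],[-0.66,2.83,0,0,0,-20,0],[-0.66,2.83,0,0,0,-20,0]]'; python3 -c "
from h import *
rel([.5277,.1398,.051],-25)
st('w14')"
```

```text
time: 14.85
tool_pos: [0.4715, 0.2019, 0.052]
tool_rot: [3.141, 0.0, -0.438]
contact_force: [-0.1, -0.3, 0.9]
opening: 0.0005
t 14.85 pos [0.4715 0.2019 0.052 ] rpy [ 1.7997e+02  1.0000e-02 -2.5070e+01] F [-0.1 -0.3  0.9] q [ 0.26  0.56  1.79 -0.    0.79  2.26]
shift cm [7.72 3.24 0.1 ] rotvec deg [ 0.03  0.01 -0.07]
t 14.85 yaw -25.07 centre in tool cm [15.06  3.04] z 0.052 Ftool xy [0.1 0.3]
```

View pics/w14.png

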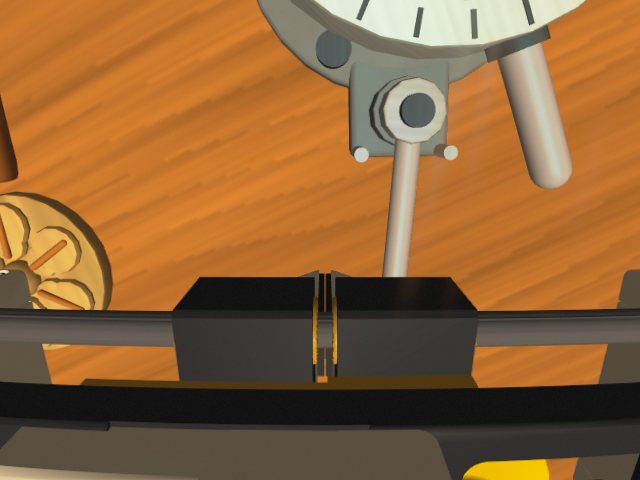

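```bash
python3 -m crank '[[-0.26,0.68,0,0,0,-5,0],[-0.46,1.39,0,0,0,-10,0],[-0.59,2.11,0,0,0,-15,0],[-0.66,2.83,0,0,0,-20,0],[-0.66,2.83,0,0,0,-20,0]]'; python3 -m crank '[[-0.26,0.68,0,0,0,-5,0],[-0.46,1.39,0,0,0,-10,0],[-0.59,2.11,0,0,0,-15,0],[-0.59,2.11,0,0,0,-15,0]]';python3 -c "
from h import *
rel([.5277,.1398,.051],10)
st('w15')"
```

```text
time: 15.52
tool_pos: [0.4537, 0.179, 0.0518]
tool_rot: [3.141, 0.001, -0.09]
contact_force: [-0.4, 1.1, -0.1]
opening: 0.0003
time: 16.02
tool_pos: [0.4461, 0.1586, 0.0518]
tool_rot: [3.141, 0.001, 0.171]
contact_force: [-0.4, 0.4, -0.2]
opening: 0.0003
t 16.025 pos [0.4461 0.1586 0.0518] rpy [1.7999e+02 3.0000e-02 9.7700e+00] F [-0.4  0.4 -0.2] q [ 0.18  0.51  1.9  -0.    0.73  1.58]
shift cm [7.72 3.23 0.08] rotvec deg [ 0.01  0.03 -0.23]
t 16.02 yaw 9.77 centre in tool cm [13.86  7.26] z 0.0518 Ftool xy [-0.3 -0.5]
```

View pics/w15.png

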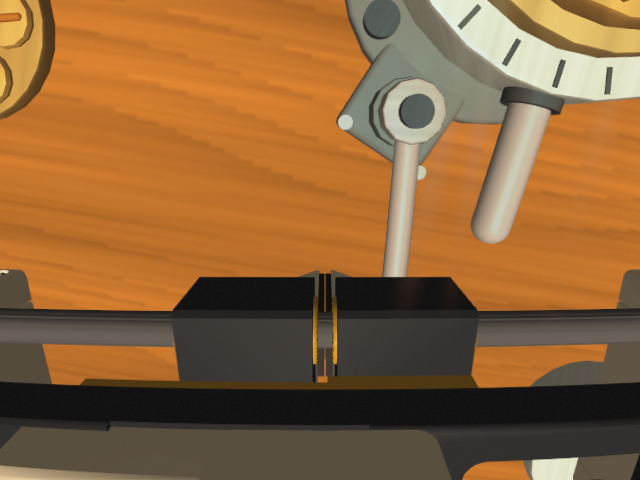

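The lever is now close to the right-hand stop pin at (421,172). I'll finish in small steps and watch the force.

```bash
python3 -m crank '[[-0.11,0.27,0,0,0,-2,0],[-0.11,0.27,0,0,0,-2,0],[-0.11,0.27,0,0,0,-2,0]]'; python3 -m crank '[[-0.11,0.27,0,0,0,-2,0],[-0.11,0.27,0,0,0,-2,0],[-0.11,0.27,0,0,0,-2,0]]'; python3 -m crank '[[0,0.2,0,0,0,0,0],[0,0.2,0,0,0,0,0],[0,0.2,0,0,0,0,0]]'
```

```text
time: 16.45
tool_pos: [0.4455, 0.156, 0.0518]
tool_rot: [3.141, 0.0, 0.207]
contact_force: [-1.1, 1.6, -0.6]
opening: 0.0004
time: 16.82
tool_pos: [0.4449, 0.1545, 0.0519]
tool_rot: [-3.14, -0.001, 0.242]
contact_force: [-1.1, 11.6, -0.9]
opening: 0.0004
time: 17.2
tool_pos: [0.445, 0.154, 0.0519]
tool_rot: [-3.138, -0.001, 0.241]
contact_force: [-2.5, 20.4, -0.3]
opening: 0.0007
```

The force rose from 1.6 to 11.6 to 20.4 N while the finger stalled, so the lever is on its stop. Backing off and lifting.

```bash
python3 -m crank '[[0,-1,0,0,0,0,0],[0,-2,0,0,0,0,0],[0,-2,-4,0,0,0,0],[0,-2,-10,0,0,0,0],[0,-2,-12,0,0,0,0]]'; python3 -m crank '[[-7,-6,-3,0,0,0,0],[-7,-6,-3,0,0,0,0],[-7,-6,-3,0,0,0,0]]'; python3 - <<'E'
from h import *
w=st('w16')
s=read_camera("scene")
cv2.imwrite("pics/scene16f.png",s["frame"][:,:,::-1])
cv2.imwrite("pics/scene16.png",cv2.resize(s["frame"][225:315,300:410,::-1],None,fx=6,fy=6,interpolation=cv2.INTER_CUBIC))
E
```

```text
time: 17.82
tool_pos: [0.442, 0.1708, 0.1753]
tool_rot: [3.141, -0.006, 0.243]
contact_force: [0.4, 1.1, -0.3]
opening: 0.0002
time: 18.2
tool_pos: [0.3569, 0.2125, 0.2028]
tool_rot: [3.141, -0.002, 0.246]
contact_force: [0.2, 0.2, 0.6]
opening: 0.0006
t 18.2 yaw 14.08 centre in tool cm [20.61 15.68] z 0.2028 Ftool xy [ 0.3 -0.1]
```

View pics/w16.png

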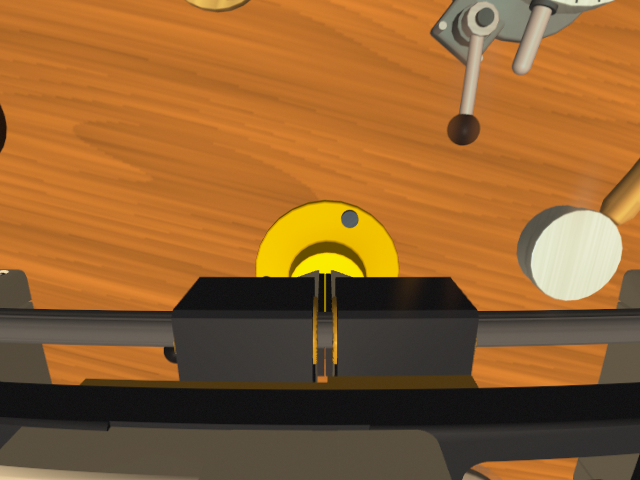

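View pics/scene16.png

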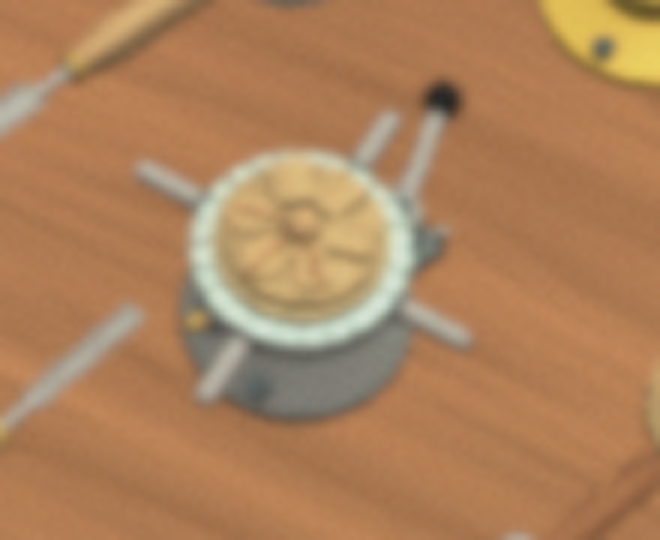

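View pics/scene16f.png

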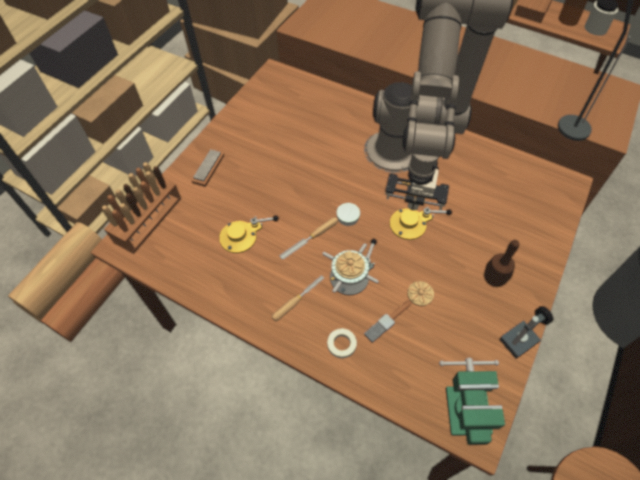

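The dial is unchanged and the lever has swung over to the other side; its ball is at scene crop (442,98) and wrist (463,129). I'll check the lever angle numerically before handing in.

```bash
python3 - <<'E'
from h import *
w=read_camera("wrist");s=read_camera("scene")
S=lambda x,y:(300+(x+.5)/6-.5,225+(y+.5)/6-.5)
V=np.array([.5277,.1398])
for B in (atz(w,(463,129),.042),atz(s,S(442,98),.042)):
    d=B[:2]-V; print(B,np.linalg.norm(d),np.degrees(np.arctan2(d[1],d[0]))%360)
B=atz(w,(463,129),.042);P=atz(w,(484,17),.052);d=(B-P)[:2];print(np.degrees(np.arctan2(d[1],d[0]))%360)
P=np.array([atz(s,S(*p),.075)[:2] for p in [(468,338),(206,399),(138,171),(393,115)]]);c=P.mean(0);d=P-c;print(np.degrees(np.arctan2(d[:,1],d[:,0])))
E
```

```text
[0.45122404 0.12793821 0.042     ] 0.07739040598232692 188.81659669220295
[0.4476791  0.12707026 0.042     ] 0.08102709374575752 189.03888434533292
189.75123752879244
[ 88.2141002   -2.09938216 -91.45198921 177.39422457]
```

The lever is at about 189°, matching the predicted clamped stop at 188°. The dial is still in click 4 and the robot is clear of everything.

```bash
python3 -c "
from cell import robot
print(robot.hand_in())"
```

```text
the job is handed in; nothing more can be done
None
```

I turned the dial four clicks clockwise, then pushed the clamp lever over to its clamped stop. I handed the job in at about 18 s of the 54 s allowed.

- **Dial:** I pushed one peg with the shut fingertips, one click at a time. With the hand clear, the scene camera showed about 58.7° of turn against 60° for four clicks. The 1.3° difference is within my measuring error of 1–2°, and the third and fifth clicks would be at 45° and 75°. The pegs measured the same after the lever push.
- **Clamp lever:** At the end the finger stalled while the force rose to about 20 N. The lever measured 189–190° (wrist and scene cameras), against a predicted stop at about 188°.
- **Everything else:** I planned the paths to stay clear of the carving and the other items. In the last scene view they looked to be in their original places; I judged that by eye and did not measure it. The gripper was raised and clear of everything at hand-in.

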